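Clear, load and start the jar mill

ROBOT

A 6-joint arm with a two-finger parallel gripper is mounted at the origin on the work surface; the furniture and walls round the work are solid. World frame = base frame: x ahead of the robot, y to its left, z up, the work surface at z = 0. Lengths are in m, angles in degrees, forces in N, time in s.
With the tool pointing down it reaches from about 0.375 to 0.9 m from the base axis. Payload 3.1 kg.
Tool frame: the origin (TCP) lies at the very end of the fingers, on their centre line; the grasp point (between the pads) lies grip_point_offset behind it (grip_point_offset is the distance from the TCP to the grasp point, in m); z points along the fingers, y is the line along which they close (so a half turn about z gives the same grasp; the last joint's range is limited). The gripper opens to 87 mm and grips with 3 to 60 N. Pads are 19 mm wide; open, the fingers measure 117 mm over their backs; the gripper's body (75 mm by 190 mm) begins 51 mm behind the grasp point.
Start: joints at [-82.305, 30.224, 82.088, -0, 67.689, -10.227], TCP at [0.192, -0.595, 0.223] pointing down, gripper open.
Joint ranges: [-176.69, 176.69], [-43.24, 126.21], [12.49, 139.97], [-82, 262], [0, 151.66], [-163.58, 163.58]. Speed limits (degrees/s): [159.86, 159.86, 180, 180, 180, 180].

INTERFACE

Orientations are given as a 3x3 rotation matrix whose columns are the frame's x, y, z axes.
In Python, from rig import * gives the robot as it stands.
- The arm moves only by the tool move_arm, never from a script. Its argument "increments" is a list of rows, each a list of 3 entries, a list of its own where there are three numbers: the shift along the tool's x, y, z in units of 30 mm (1.0 is 30 mm), then the turn, a rotation vector about the tool's x, y, z in units of 120 degrees (1.0 is 120 degrees), then the closure, from 0 (fully open) to 1 (shut). A call has 1 to 20 rows; each row shifts and turns the commanded pose from where the row before left it, along the tool's axes as they then stand; what a row does not reach is not made up. A row lasts 1/12 s, in which the tool goes at most 41.7 mm and 7.16 degrees, less where a joint would pass 70% of its speed; a pose out of reach is approached as far as the arm can. A call with a number of a shift or a turn outside -1 to 1 is refused whole. A call with a gripper value outside its range is refused whole. The fingers move at their own pace and stop on an object; the grip force is fixed at half the most. Time passes only in rows, so rows that do not move let the fingers close. It gives the time, the measured TCP pose, the force, the opening and the grip force at its end, in the units of the state.
- read_state(): the state, without advancing time (a new reading comes with each control period).
- capture(name): name is "side" or "top"; returns a dict with "img" (400x640x3 uint8, red, green, blue), "mtx" (3x3 intrinsics, pixels), "eye" and "rotation" of the camera in the world. Camera axes: x right, y down, z forward; pixel columns grow to the right and rows downward; lengths in m; the calibration is good to about 2 mm. A picture is of the moment at which its call begins. There is no depth.
- hand_in(): hands the job in; it is judged then, once.
Trained networks look in a picture, given as the dict that the camera call returned (one of the last four; its "shot" number tells which), for a name from the list of things; names that differ only in an ending like _2 or _b are one class to them, and where a whole thing is asked for, a point or a joint stands for the part that bears it (a point fixed in the world has none). Each returns a list of dicts, best first, with "confidence" (0 to 1); they miss things now and then, are a little off and sometimes report something else, mostly with a low value. They report only what shows in the picture. A call takes as long as a camera call.
- search_frame(picture, label): "extent" ([left, top, right, bottom] as shares, 0 to 1, of the picture: columns of its width, rows of its height, round what is visible of it).
- pinpoint(picture, label): "xy" ([column, row] as shares, 0 to 1, of the picture: columns of its width, rows of its height: a listed point, or the origin of a listed thing).
The state is a dict: "time_s": time; "joint_positions": joint angles; "qvel": joint speeds; "tau": joint torques, N m; "position": TCP position; "tcp_rot": TCP orientation; "force": force on the tool from outside, world axes, zero at the start; "moment": the same for the moment, N m; "opening": opening from 0.0 (shut) to 1.0 (fully open); "grasp_force": force on a finger pad.
Only numpy, scipy, OpenCV 4.12 (cv2) and the standard library are available. Lean on these libraries where they do the work, as an engineer would, in place of code of your own. Each camera call takes 0.05 s, during which the arm holds its last target. There are 200 camera calls.

TASK

Get the blue-capped jar going on the glaze mill. A pot has been left standing on the mill's clear guard: first move it, upright, onto the ware board, clear of the pots already there. Then swing the guard open until it stays open by itself, lay the blue-capped jar from its cradle onto the mill's two rollers, shut the guard fully and only then snap the toggle switch over to on; leave the red-capped jar and the other pots where they are.

Things in the scene. Friction and masses are not known exactly. Their poses are not given: they have to be found in the camera images.
- jar_mill: Blue-grey bench jar mill, fixed. Origin on the table under the middle of its two rollers; x points to the hinge side, away from the operator; y along the rollers; z up. Base 112 mm (x) by 164 mm (y), top 46 mm high; belt cover from y +80 to +98, 71 mm high; motor housing from y -150 to -78, 112 mm wide (x), 95 mm high, toggle on top.
- roller_seat (a point): Where the middle of a jar lying on the mill comes to rest: mill x = 0, y = 0, z = 93 mm. Two rubber rollers along mill y, 20 mm diameter, axes at x = -22 and +22 mm, z = 60 mm, free to spin. Aluminium end plates with inner faces at y = -60 and +60 mm, 76 mm high and 88 mm wide (x), keep the jar between them.
- guard (a joint): Clear hood over the rollers, hinged at the far edge: axis along mill y at mill x = 56, z = 52 mm. 0 = shut; grows as the front rises (turn about mill +y); stop at 1.92 rad. 0.28 kg; falls shut below about 0.87 rad, above that falls open to the stop. Shut, it covers mill x -56 to +56, y -75 to +75; its flat top, where the pot stands, is 134 mm above the table.
- guard_handle (a point): Middle of the guard's black bar handle: round bar 10 mm thick, 90 mm long along mill y, 36 mm off the guard's front face; when shut at mill x = -92 mm, z = 112 mm (148 mm in front of and 60 mm above the hinge axis). Fingers pinching it from above, across the bar, can keep their direction: the bar turns between them as the guard swings.
- toggle (a joint): Toggle switch lever on top of the motor housing. 0 = off (leans 0.42 rad towards mill -x), 0.84 = on (leans towards mill +x, the far side, green dot). Spring-loaded over its centre at 0.42: it snaps to the nearer end; about 4 N at the tip.
- toggle_tip (a point): Tip of the toggle lever, 44 mm from its pivot. The pivot is at mill x = 0, y = -116 mm, z = 100 mm; lever 7 to 10 mm thick; the tip stands at 140 mm height when off or on. The top of the housing is 95 mm above the table.
- tall_pot: Dark brown pot, 63 mm across at the rim, 56 mm at the foot, 70 mm high, 0.13 kg, hollow, open at the top, standing on the guard's top. Origin at the middle of its foot, z up.
- blue_jar: White mill jar with blue screw cap and two blue bands, lying on its side in one of the two cradles at the start. Cylinder 60 mm diameter, 96 mm long (cap 55 mm diameter, the last 20 mm at +y), closed, about 0.32 kg. Origin at its middle on its axis; y along its axis.
- red_jar: White mill jar with red screw cap and two red bands, otherwise the same as the blue one; lies in the other cradle. Origin at its middle on its axis; y along its axis. Must be left alone.
- cradle_a: Wooden cradle for one lying jar, fixed to the table, holding the blue-capped jar at the start. Base 80 mm (x) by 100 mm (y) by 10 mm with two round wooden rails, 16 mm diameter, 100 mm long, along y at x = -22 and +22 mm, tops at 27 mm. Origin under its middle; a jar lying in it has its axis along y at x = 0, z = 50 mm.
- cradle_b: Wooden cradle of the same form as cradle_a, fixed to the table, holding the red-capped jar.
- ware_board: Brown plywood ware board lying on the table, fixed, 380 mm (x) by 270 mm (y) by 10 mm thick. Origin under its middle, z up.
- grey_pot: Grey-brown pot standing on the ware board, 59 mm across, 58 mm high. Origin at the middle of its foot. Must be left alone.
- red_pot: Low reddish clay pot standing on the ware board, 68 mm across, 42 mm high. Origin at the middle of its foot. Must be left alone.

How it is judged (in metres and radians):
On the way, in this order (a step that is already met when the one before it is completed fails the run):
1. the pot stands upright on the ware board, let go, touching no other pot, the guard still shut (x of tall_pot in the frame of ware_board between -0.168 and 0.168 m and y of tall_pot in the frame of ware_board between -0.113 and 0.113 m and z of tall_pot in the frame of ware_board between 0.005 and 0.014 m and angle between tall_pot's own z axis and vertical below 0.1 rad and contact force between tall_pot and grey_pot below 0.05 N and contact force between tall_pot and red_pot below 0.05 N and linear speed of tall_pot below 0.02 m/s and contact force between the fingers and tall_pot below 0.01 N and value of joint guard below 0.04 rad and value of joint toggle below 0.3 rad), for 0.2 s.
2. the guard stands open by itself at its stop (value of joint guard above 1.8 rad and contact force between the fingers and guard below 0.01 N and value of joint toggle below 0.3 rad), for 0.2 s.
3. the blue-capped jar lies on both rollers between the end plates, let go (x of blue_jar in the frame of jar_mill between -0.006 and 0.006 m and y of blue_jar in the frame of jar_mill between -0.016 and 0.016 m and z of blue_jar in the frame of jar_mill between 0.0884 and 0.0984 m and angle between the y axis of blue_jar and the y axis of jar_mill, either way round below 0.12 rad and linear speed of blue_jar below 0.03 m/s and contact force between the fingers and blue_jar below 0.01 N and value of joint toggle below 0.3 rad), for 0.2 s.
4. the guard is shut over the blue-capped jar, the switch still off (value of joint guard below 0.04 rad and value of joint toggle below 0.3 rad and x of blue_jar in the frame of jar_mill between -0.006 and 0.006 m and y of blue_jar in the frame of jar_mill between -0.016 and 0.016 m and z of blue_jar in the frame of jar_mill between 0.0884 and 0.0984 m), for 0.2 s.
5. the toggle has snapped over to on (value of joint toggle above 0.75 rad), for 0.2 s.
At the end, for the whole second after the job is handed in: Pot upright with its foot on the ware board, touching no pot; blue-capped jar at rest on both rollers between the end plates (axis within 6 mm); guard shut (under 0.04 rad); toggle on (over 0.75 rad); all released (x of tall_pot in the frame of ware_board between -0.168 and 0.168 m and y of tall_pot in the frame of ware_board between -0.113 and 0.113 m and z of tall_pot in the frame of ware_board between 0.005 and 0.014 m and angle between tall_pot's own z axis and vertical below 0.1 rad and contact force between tall_pot and grey_pot below 0.05 N and contact force between tall_pot and red_pot below 0.05 N and linear speed of tall_pot below 0.02 m/s and contact force between the fingers and tall_pot below 0.01 N and x of blue_jar in the frame of jar_mill between -0.006 and 0.006 m and y of blue_jar in the frame of jar_mill between -0.016 and 0.016 m and z of blue_jar in the frame of jar_mill between 0.0884 and 0.0984 m and angle between the y axis of blue_jar and the y axis of jar_mill, either way round below 0.12 rad and linear speed of blue_jar below 0.03 m/s and contact force between the fingers and blue_jar below 0.01 N and value of joint guard below 0.04 rad and value of joint toggle above 0.75 rad).
It fails at once if the grey pot pushed more than 20 mm or tipped over (distance of grey_pot from where it was at the start of the episode above 0.02 m or angle between grey_pot's own z axis and vertical above 0.4 rad).
It fails at once if the reddish pot pushed more than 20 mm or tipped over (distance of red_pot from where it was at the start of the episode above 0.02 m or angle between red_pot's own z axis and vertical above 0.4 rad).
It fails at once if the moved pot tipped by more than about 35 degrees (angle between tall_pot's own z axis and vertical above 0.6 rad).
It fails at once if the red-capped jar shifted by more than 20 mm (distance of red_jar from where it was at the start of the episode above 0.02 m).
It fails at once if the mill switched on with the guard not shut (value of joint toggle above 0.42 rad and value of joint guard above 0.1 rad).
It also fails if it takes over 72 s, if anything falls off the work surface, if the arm or the gripper's body presses on something with over 40 N, if the wrist force passes 120 N, or if a joint passes its speed limit or range.

## Working session

There is one attempt and no reset: what is moved stays moved. The work goes in short steps, Python scripts to look and compute and a tool call to move; the robot and the scene stay as the last step left them, time stands still between calls to the robot, and variables do not carry over. Pictures are saved under pics/ and viewed, at most 10 in all, crops included, and the job is handed in when it is done.

Besides the shell and the picture viewer there is one more tool, called after "Emit:" as a command line: name --argument value ..., lists and objects as JSON in quotes. move_arm: Moves the arm, as the interface text tells. Its arguments: {"type":"object","properties":{"increments":{"type":"array"}},"required":["increments"]}

```bash
ls; mkdir -p pics
cat > h.py <<'E'
from rig import *
import numpy as np, cv2
def save(c,n): cv2.imwrite('pics/'+n+'.png',cv2.cvtColor(c['img'],cv2.COLOR_RGB2BGR))
def ray(c,xy):
    u=np.array([xy[0]*640,xy[1]*400,1]); d=np.array(c['rotation'])@np.linalg.inv(np.array(c['mtx']))@u
    return np.array(c['eye']),d/np.linalg.norm(d)
def atz(c,xy,z):
    e,d=ray(c,xy); return e+d*(z-e[2])/d[2]
def proj(c,p):
    q=np.array(c['mtx'])@(np.array(c['rotation']).T@(np.array(p)-np.array(c['eye']))); return q[:2]/q[2]
def tri(c1,a,c2,b):
    e1,d1=ray(c1,a);e2,d2=ray(c2,b)
    s=np.linalg.lstsq(np.c_[d1,-d2],e2-e1,rcond=None)[0]
    p,q=e1+s[0]*d1,e2+s[1]*d2
    return (p+q)/2,np.linalg.norm(p-q)
E
python3 - <<'E'
from h import *
np.set_printoptions(precision=4,suppress=True)
t=capture("top");s=capture("side");save(t,'t0');save(s,'s0')
print(t['eye'],s['eye'])
Z=dict(jar_mill=0,roller_seat=.093,guard_handle=.112,toggle_tip=.14,tall_pot=.134,blue_jar=.05,red_jar=.05,cradle_a=0,ware_board=0,grey_pot=.01,red_pot=.01)
for n,z in Z.items():
    a=pinpoint(t,n);b=pinpoint(s,n)
    print(n,[(round(x['confidence'],2),atz(t,x['xy'],z)[:2]) for x in a[:2]],[(round(x['confidence'],2),atz(s,x['xy'],z)[:2]) for x in b[:2]], tri(t,a[0]['xy'],s,b[0]['xy']) if a and b else '')
st=read_state();print({k:st[k] for k in('time_s','position','tcp_rot','force')}, grip_point_offset if 'grip_point_offset' in globals() else '')
E
```

```text
pics
[ 0.3362 -0.0455  1.1966] [0.288  1.0128 0.7753]
jar_mill [(0.85, array([0.4407, 0.3149]))] [(0.92, array([0.4363, 0.3134])), (0.47, array([ 0.3238, -0.327 ]))] (array([0.4384, 0.3143, 0.001 ]), np.float64(0.00446470289712966))
roller_seat [] [(0.96, array([0.4484, 0.3223])), (0.35, array([0.3453, 0.3091]))] 
guard_handle [(0.78, array([0.3518, 0.3268]))] [(0.73, array([0.3511, 0.3331]))] (array([0.3517, 0.3284, 0.1074]), np.float64(0.000283091180395463))
toggle_tip [(0.43, array([0.4166, 0.2051]))] [(0.49, array([0.4138, 0.205 ]))] (array([0.4152, 0.2049, 0.14  ]), np.float64(0.0027943346916282155))
tall_pot [(0.64, array([0.4403, 0.3232]))] [(0.79, array([0.4329, 0.3421]))] (array([0.4388, 0.3276, 0.1203]), np.float64(0.005561584751523691))
blue_jar [(0.95, array([ 0.4643, -0.1133])), (0.22, array([0.441 , 0.3549]))] [(0.65, array([ 0.4589, -0.0981])), (0.45, array([ 0.4593, -0.0349]))] (array([ 0.4634, -0.1141,  0.0397]), np.float64(0.004094255285291367))
red_jar [(0.74, array([0.4704, 0.0305]))] [(0.62, array([0.4664, 0.0354]))] (array([0.4691, 0.0305, 0.0465]), np.float64(0
[... 265 characters left out ...]
 0.3328, -0.3281]))] [(0.63, array([ 0.335 , -0.3198]))] (array([ 0.3341, -0.3294, -0.0056]), np.float64(0.0025144969810404097))
grey_pot [(0.8, array([ 0.3934, -0.2653])), (0.55, array([0.4727, 0.0295]))] [(0.7, array([ 0.3926, -0.2546]))] (array([ 0.3937, -0.2667,  0.0027]), np.float64(8.284655284513873e-05))
red_pot [(0.97, array([ 0.393 , -0.4138]))] [(0.51, array([ 0.4044, -0.4246]))] (array([ 0.398 , -0.4113,  0.0172]), np.float64(0.010687494564049002))
{'time_s': 1.2, 'position': array([ 0.1924, -0.5946,  0.2225]), 'tcp_rot': array([[ 0.9515,  0.3078,  0.    ],
       [ 0.3078, -0.9515,  0.    ],
       [ 0.    , -0.    , -1.    ]]), 'force': array([-0.0188, -0.1735, -0.0913])} 0.0187
```

View pics/t0.png

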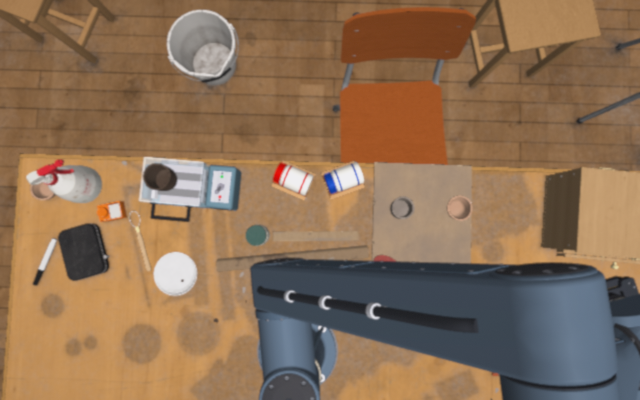

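View pics/s0.png

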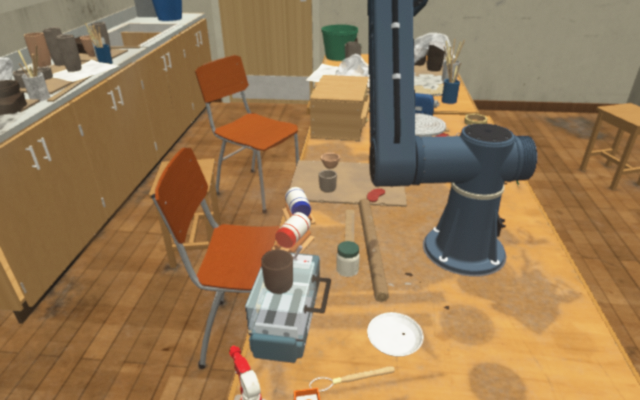

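The top view has the mill at about (190,185), the pot on it at (160,177), the toggle at (222,188), the red jar at (293,179), the blue jar at (343,178), and the grey and red pots at (401,208) and (459,208). Next I need the yaws, so I'll enlarge crops.

Run:
```python
import cv2
t=cv2.imread('pics/t0.png');s=cv2.imread('pics/s0.png')
a=cv2.resize(t[145:245,130:250],None,fx=6,fy=6,interpolation=cv2.INTER_CUBIC)
cv2.imwrite('pics/t0m.png',a)
b=cv2.resize(s[180:365,230:340],None,fx=3.2,fy=3.2,interpolation=cv2.INTER_CUBIC)
c=cv2.resize(t[150:215,262:372],None,fx=4,fy=4,interpolation=cv2.INTER_CUBIC)
import numpy as np
w=np.zeros((600,800,3),np.uint8); w[:b.shape[0],:b.shape[1]]=b; w[:c.shape[0],355:355+c.shape[1]]=c
cv2.imwrite('pics/s0m.png',w)
```

```text
(no output)
```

View pics/t0m.png

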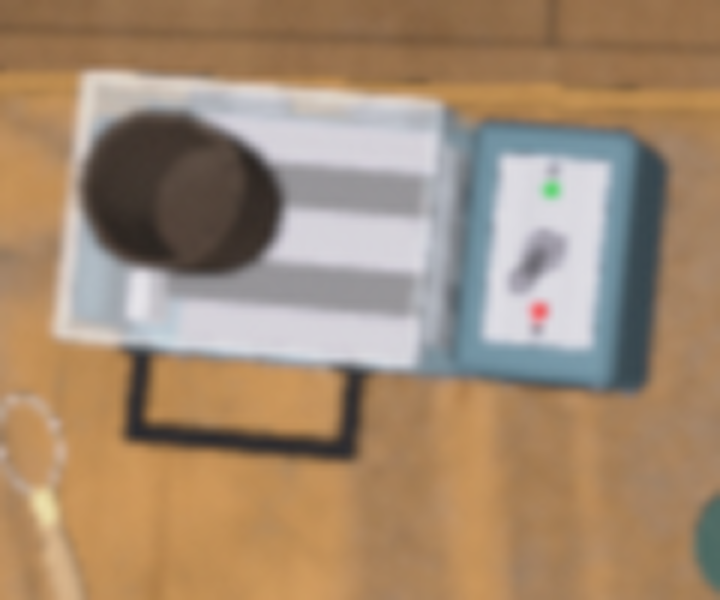

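View pics/s0m.png

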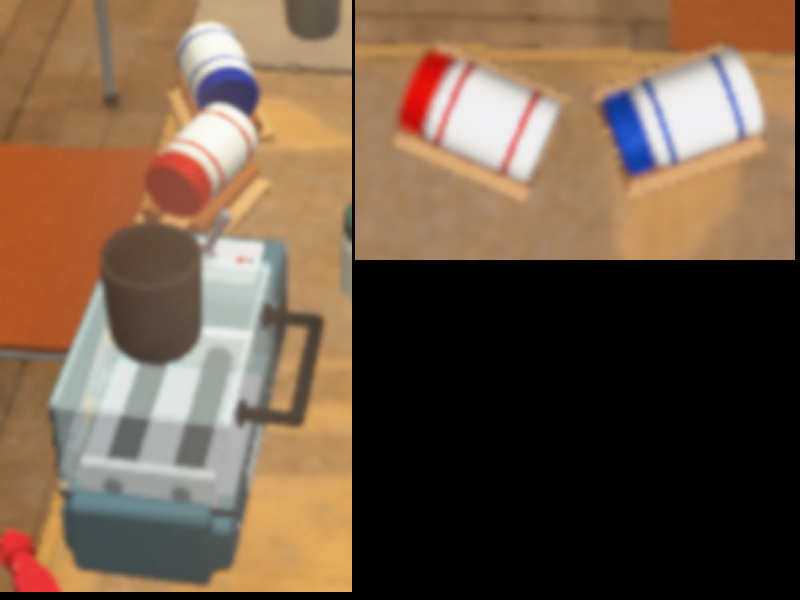

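```bash
cat > fit.py <<'E'
from h import *
from scipy.optimize import least_squares
np.set_printoptions(precision=4,suppress=True)
t=capture("top");s=capture("side")
T=lambda u,v:np.array([130+(u+.5)/6-.5,145+(v+.5)/6-.5]); S=lambda u,v:np.array([230+(u+.5)/3.2-.5,180+(v+.5)/3.2-.5])
J=lambda u,v:np.array([262+(u-355+.5)/4-.5,150+(v+.5)/4-.5])
C=[(t,(56,75,134),T(85,72)),(t,(56,-75,134),T(443,102)),(t,(-56,75,134),T(58,335)),(t,(-56,-75,134),T(418,366)),
(t,(-92,43,112),T(135,434)),(t,(-92,-43,112),T(350,450)),(t,(56,-78,95),T(480,120)),(t,(56,-150,95),T(634,130)),(t,(-56,-150,95),T(608,388)),
(s,(-92,-43,112),S(318,319)),(s,(-92,43,112),S(298,419)),(s,(56,75,134),S(54,405))]
def w(p,m): c,n=np.cos(p[2]),np.sin(p[2]); m=np.array(m)/1000; return [p[0]+c*m[0]-n*m[1],p[1]+n*m[0]+c*m[1],m[2]]
r=least_squares(lambda p:np.concatenate([proj(c,w(p,m))-q for c,m,q in C]),[.438,.314,-.08],loss='soft_l1')
print(r.x,np.degrees(r.x[2])); print(r.fun.reshape(-1,2))
n=lambda q:(q+0.5)/np.array([640,400])
print('rim',atz(t,n(T(163,188)),.204),atz(s,n(S(152,258)),.204),'foot',atz(s,n(S(155,335)),.134))
# jars: axis points at z=.05 ; cap end / far end
def ends(a,b): 
    A,B=atz(t,n(a),.05),atz(t,n(b),.05); d=A-B; return (A+B)/2,np.linalg.norm(d),np.degrees(np.arctan2(d[1],d[0]))
print('blue',ends(J(625,135),J(745,80)),'red',ends(J(422,92),J(543,150)))
for c,i in((t,'t'),(s,'s')):
  for nm in('blue_jar','tall_pot','guard_handle'):
    e=search_frame(c,nm); print(i,nm,[(round(x['confidence'],2),np.array(x['extent'])*[640,400,640,400]) for x in e[:1]])
E
python3 fit.py
```

```text
[ 0.439   0.3208 -0.0525] -3.007806326906205
[[-0.436   0.1346]
 [-0.1741 -0.03  ]
 [-0.8144  1.0711]
 [-0.4778  0.8275]
 [ 1.0499  0.355 ]
 [-0.814   0.47  ]
 [-1.182  -0.6339]
 [ 0.9618 -0.0556]
 [ 1.1997  0.2764]
 [-0.5781  0.5231]
 [-0.1451 -1.4418]
 [-1.8514 -1.3789]]
rim [0.443 0.329 0.204] [0.4397 0.3388 0.204 ] foot [0.4431 0.3312 0.134 ]
blue (array([ 0.4724, -0.1143,  0.05  ]), np.float64(0.08842579803450996), np.float64(116.34606505180608)) red (array([0.4595, 0.0208, 0.05  ]), np.float64(0.08989353740859501), np.float64(65.9609421202781))
t blue_jar [(0.75, array([326.208, 164.12 , 364.416, 191.6  ]))]
t tall_pot [(0.94, array([141.632, 165.2  , 179.2  , 191.92 ]))]
t guard_handle []
s blue_jar [(0.56, array([286.72 , 189.   , 312.512, 215.6  ]))]
s tall_pot [(0.95, array([261.312, 250.2  , 291.328, 294.48 ]))]
s guard_handle [(0.87, array([243.776, 259.4  , 331.008, 339.32 ]))]
```

Mill fitted at (0.439, 0.321) with a yaw of -3°, which agrees with the toggle and handle detections. The pot is at about (0.442, 0.330). I'll set the tool yaw to 87° (tool x = mill y, tool y = mill x).

Emit:
move_arm --increments '[[[0,0,-0.12],[0,0,-0.0576],0],[[0,0,-0.12],[0,0,-0.0576],0],[[0,0,-0.12],[0,0,-0.0576],0],[[0,0,-0.12],[0,0,-0.0576],0],[[0,0,-0.12],[0,0,-0.0576],0],[[0,0,-0.12],[0,0,-0.0576],0],[[0,0,-0.12],[0,0,-0.0576],0],[[0,0,-0.12],[0,0,-0.0576],0],[[0,0,-0.12],[0,0,-0.0576],0],[[0,0,-0.12],[0,0,-0.0576],0],[[0.67,0.67,0],[0,0,0],0],[[0.67,0.67,0],[0,0,0],0],[[0.67,0.67,0],[0,0,0],0],[[0.67,0.67,0],[0,0,0],0],[[0.67,0.67,0],[0,0,0],0],[[0.67,0.67,0],[0,0,0],0],[[0.67,0.67,0],[0,0,0],0],[[0.67,0.67,0],[0,0,0],0],[[0.67,0.67,0],[0,0,0],0],[[0.67,0.67,0],[0,0,0],0]]'

```text
time_s: 3.27
position: [0.4044, -0.4032, 0.2587]
tcp_rot: [[0.052, 0.999, 0.0], [0.999, -0.052, -0.0], [-0.0, 0.0, -1.0]]
force: [0.5, 0.5, 0.2]
opening: 1.001
grasp_force: 0.0
```

Emit:
move_arm --increments '[[[0.9,0,0],[0,0,0],0],[[0.9,0,0],[0,0,0],0],[[0.9,0,0],[0,0,0],0],[[0.9,0,0],[0,0,0],0],[[0.9,0,0],[0,0,0],0],[[0.9,0,0],[0,0,0],0],[[0.9,0,0],[0,0,0],0],[[0.9,0,0],[0,0,0],0],[[0.9,0,0],[0,0,0],0],[[0.9,0,0],[0,0,0],0],[[0.9,0,0],[0,0,0],0],[[0.9,0,0],[0,0,0],0],[[0.9,0,0],[0,0,0],0],[[0.9,0,0],[0,0,0],0],[[0.9,0,0],[0,0,0],0],[[0.9,0,0],[0,0,0],0],[[0.9,0,0],[0,0,0],0],[[0.9,0,0],[0,0,0],0],[[0.9,0,0],[0,0,0],0],[[0.9,0,0],[0,0,0],0]]'

```text
time_s: 4.93
position: [0.4313, 0.1364, 0.2588]
tcp_rot: [[0.052, 0.999, 0.001], [0.999, -0.052, -0.0], [0.0, 0.001, -1.0]]
force: [1.2, 1.2, -0.1]
opening: 0.995
grasp_force: 0.0
```

Emit:
move_arm --increments '[[[0.81,0,0],[0,0,0],0],[[0.81,0,0],[0,0,0],0],[[0.81,0,0],[0,0,0],0],[[0.81,0,0],[0,0,0],0],[[0.81,0,0],[0,0,0],0],[[0.81,0,0],[0,0,0],0],[[0.81,0,0],[0,0,0],0],[[0.81,0,0],[0,0,0],0],[[0,0,0.2],[0,0,0],0],[[0,0,0.2],[0,0,0],0]]'

```text
time_s: 5.77
position: [0.4414, 0.3301, 0.2464]
tcp_rot: [[0.049, 0.999, 0.001], [0.999, -0.049, 0.0], [0.0, 0.001, -1.0]]
force: [-0.3, 0.1, 0.1]
opening: 1.004
grasp_force: 0.0
```

```bash
cat > look.py <<'E'
from h import *
import sys
np.set_printoptions(precision=4,suppress=True)
a=sys.argv[1:]
t=capture("top");s=capture("side");save(t,'t_'+a[0]);save(s,'s_'+a[0])
for q in a[1:]:
    n,z=q.split(':');z=float(z)
    A=pinpoint(t,n);B=pinpoint(s,n)
    print(n,[(round(x['confidence'],2),atz(t,x['xy'],z)[:2]) for x in A[:2]],[(round(x['confidence'],2),atz(s,x['xy'],z)[:2]) for x in B[:2]])
st=read_state();print(st['time_s'],st['position'],st['opening'],st['grasp_force'],st['force'])
E
python3 look.py a tall_pot:.134 blue_jar:.05 red_jar:.05 ware_board:0 grey_pot:.01 red_pot:.01
python3 - <<'E'
import cv2,numpy as np
t=cv2.imread('pics/t_a.png');s=cv2.imread('pics/s_a.png')
w=np.zeros((600,800,3),np.uint8)
w[:260,:440]=cv2.resize(t[150:215,262:372],None,fx=4,fy=4,interpolation=3)
w[270:600,:600]=cv2.resize(t[150:315,330:630],None,fx=2,fy=2,interpolation=3)
w[:260,450:800]=cv2.resize(s[210:340,210:385],None,fx=2,fy=2,interpolation=3)
cv2.imwrite('pics/c1.png',w)
E
```

```text
tall_pot [(0.65, array([0.4405, 0.3269])), (0.29, array([0.4455, 0.0128]))] [(0.89, array([0.4397, 0.3423]))]
blue_jar [(0.79, array([ 0.4685, -0.1113])), (0.35, array([ 0.3302, -0.3228]))] [(0.53, array([ 0.4613, -0.0966])), (0.48, array([0.4264, 0.3672]))]
red_jar [(0.91, array([0.4679, 0.0228]))] [(0.68, array([0.425 , 0.0936])), (0.65, array([ 0.4611, -0.1199]))]
ware_board [(0.65, array([ 0.327 , -0.3296])), (0.64, array([ 0.4732, -0.1146]))] [(0.87, array([ 0.3232, -0.3082]))]
grey_pot [(0.88, array([ 0.3925, -0.2731])), (0.24, array([0.3472, 0.3594]))] [(0.55, array([ 0.3926, -0.2597]))]
red_pot [(0.81, array([ 0.3882, -0.4304]))] [(0.82, array([ 0.3956, -0.4169])), (0.75, array([ 0.3278, -0.2978]))]
6.4667 [0.4414 0.3291 0.2467] 1.0035158301755804 0.0 [0.7337 0.2451 0.7565]
```

View pics/c1.png

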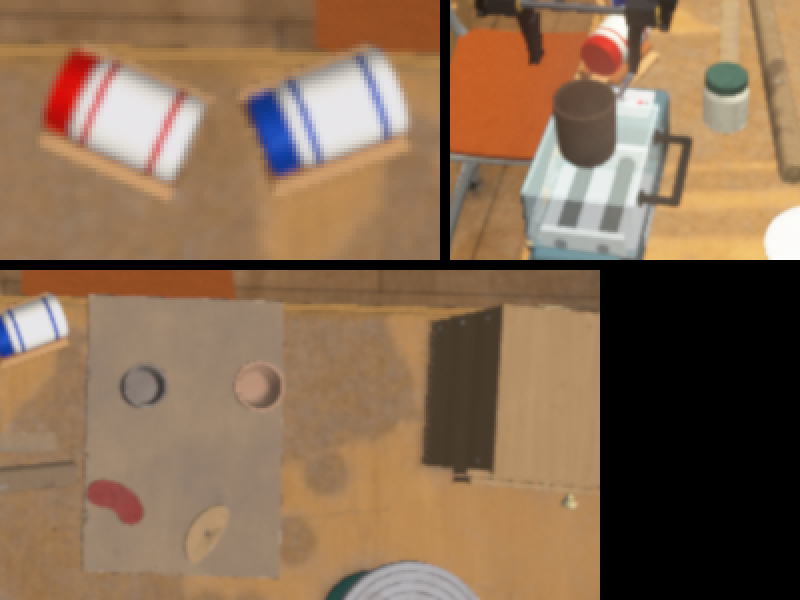

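Both board pots (crop (143,385) and (259,385)) are clear of the spot between and beyond them, at about (0.462, -0.347). The gripper is centred over the pot, so I'll go down and grip.

Emit:
move_arm --increments '[[[0,0,0.42],[0,0,0],0],[[0,0,0.42],[0,0,0],0],[[0,0,0.42],[0,0,0],0],[[0,0,0.42],[0,0,0],0],[[0,0,0.42],[0,0,0],0],[[0,0,0.42],[0,0,0],0],[[0,0,0.42],[0,0,0],0],[[0,0,0],[0,0,0],0.2],[[0,0,0],[0,0,0],0.3],[[0,0,0],[0,0,0],0.4],[[0,0,0],[0,0,0],0.6],[[0,0,0],[0,0,0],0.6],[[0,0,0],[0,0,0],0.6]]'

```text
time_s: 7.55
position: [0.4421, 0.3294, 0.1593]
tcp_rot: [[0.052, 0.999, 0.002], [0.999, -0.052, 0.001], [0.001, 0.002, -1.0]]
force: [1.3, 0.4, 2.1]
opening: 0.705
grasp_force: 30.0
```

Emit:
move_arm --increments '[[[0,0,-0.3],[0,0,0],0.6],[[0,0,-0.5],[0,0,0],0.6],[[0,0,-0.5],[0,0,0],0.6],[[0,0,-0.5],[0,0,0],0.6],[[0,0,-0.5],[0,0,0],0.6],[[0,0,-0.5],[0,0,0],0.6],[[-0.4,0.05,0],[0,0,0],0.6],[[-0.8,0.07,0],[0,0,0],0.6],[[-0.8,0.07,0],[0,0,0],0.6],[[-0.8,0.07,0],[0,0,0],0.6],[[-0.8,0.07,0],[0,0,0],0.6],[[-0.8,0.07,0],[0,0,0],0.6],[[-0.8,0.07,0],[0,0,0],0.6],[[-0.8,0.07,0],[0,0,0],0.6],[[-0.8,0.07,0],[0,0,0],0.6],[[-0.8,0.07,0],[0,0,0],0.6],[[-0.8,0.07,0],[0,0,0],0.6],[[-0.8,0.07,0],[0,0,0],0.6],[[-0.8,0.07,0],[0,0,0],0.6],[[-0.8,0.07,0],[0,0,0],0.6]]'

```text
time_s: 9.22
position: [0.4521, 0.0025, 0.2419]
tcp_rot: [[0.052, 0.999, -0.002], [0.999, -0.052, -0.0], [-0.0, -0.002, -1.0]]
force: [-0.2, 0.3, -1.7]
opening: 0.707
grasp_force: 30.0
```

Emit:
move_arm --increments '[[[-0.8,0.07,0],[0,0,0],0.6],[[-0.8,0.07,0],[0,0,0],0.6],[[-0.8,0.07,0],[0,0,0],0.6],[[-0.8,0.07,0],[0,0,0],0.6],[[-0.8,0.07,0],[0,0,0],0.6],[[-0.8,0.07,0],[0,0,0],0.6],[[-0.8,0.07,0],[0,0,0],0.6],[[-0.8,0.07,0],[0,0,0],0.6],[[-0.8,0.07,0],[0,0,0],0.6],[[-0.8,0.07,0],[0,0,0],0.6],[[-0.8,0.07,0],[0,0,0],0.6],[[-0.8,0.07,0],[0,0,0],0.6],[[-0.8,0.07,0],[0,0,0],0.6],[[-0.8,0.07,0],[0,0,0],0.6],[[-0.5,0.0,0],[0,0,0],0.6],[[-0.2,0.0,0],[0,0,0],0.6],[[0,0,0],[0,0,0],0.6]]'

```text
time_s: 10.63
position: [0.4634, -0.3549, 0.2417]
tcp_rot: [[0.054, 0.999, -0.001], [0.999, -0.054, 0.001], [0.001, -0.001, -1.0]]
force: [-0.1, 0.8, -1.6]
opening: 0.708
grasp_force: 30.0
```

Emit:
move_arm --increments '[[[0.2,0,0.3],[0,0,0],0.6],[[0,0,0.6],[0,0,0],0.6],[[0,0,0.6],[0,0,0],0.6],[[0,0,0.6],[0,0,0],0.6],[[0,0,0.6],[0,0,0],0.6],[[0,0,0.6],[0,0,0],0.6],[[0,0,0.6],[0,0,0],0.6],[[0,0,0.6],[0,0,0],0.6],[[0,0,0.6],[0,0,0],0.6],[[0,0,0.6],[0,0,0],0.6],[[0,0,0.4],[0,0,0],0.6],[[0,0,0.3],[0,0,0],0.6],[[0,0,0.2],[0,0,0],0.6],[[0,0,0],[0,0,0],0.6],[[0,0,0],[0,0,0],0.6]]'

```text
time_s: 11.88
position: [0.4649, -0.3478, 0.0446]
tcp_rot: [[0.051, 0.999, 0.0], [0.999, -0.051, -0.0], [-0.0, 0.0, -1.0]]
force: [-0.7, -0.8, -2.7]
opening: 0.705
grasp_force: 30.0
```

Foot is about 9 mm above the board, so I'll lower slowly.

Emit:
move_arm --increments '[[[0,0,0.12],[0,0,0],0.6],[[0,0,0.06],[0,0,0],0.6],[[0,0,0.05],[0,0,0],0.6],[[0,0,0],[0,0,0],0.6]]'

```text
time_s: 12.22
position: [0.4646, -0.348, 0.0375]
tcp_rot: [[0.052, 0.999, 0.0], [0.999, -0.052, -0.0], [-0.0, 0.0, -1.0]]
force: [0.6, 0.4, -1.4]
opening: 0.71
grasp_force: 30.0
```

Emit:
move_arm --increments '[[[0,0,0.05],[0,0,0],0.6],[[0,0,0.03],[0,0,0],0.6],[[0,0,0],[0,0,0],0.6]]'

```text
time_s: 12.47
position: [0.4647, -0.3481, 0.0351]
tcp_rot: [[0.052, 0.999, 0.0], [0.999, -0.052, -0.0], [-0.0, 0.0, -1.0]]
force: [-0.7, 0.3, -1.2]
opening: 0.7
grasp_force: 30.0
```

Emit:
move_arm --increments '[[[0,0,0.03],[0,0,0],0.6],[[0,0,0],[0,0,0],0.6],[[0,0,0],[0,0,0],0.2],[[0,0,0],[0,0,0],0.1],[[0,0,0],[0,0,0],0],[[0,0,0],[0,0,0],0],[[0,0,-0.3],[0,0,0],0],[[0,0,-0.6],[0,0,0],0],[[0,0,-0.8],[0,0,0],0],[[0,0,-0.8],[0,0,0],0],[[0,0,-0.8],[0,0,0],0],[[0,0,-0.8],[0,0,0],0],[[0,0,-0.8],[0,0,0],0],[[0,0,-0.5],[0,0,0],0]]'

```text
time_s: 13.63
position: [0.4653, -0.3486, 0.1994]
tcp_rot: [[0.052, 0.999, 0.003], [0.999, -0.052, -0.003], [-0.003, 0.003, -1.0]]
force: [0.1, -0.0, -0.4]
opening: 1.003
grasp_force: 0.0
```

```bash
python3 look.py b tall_pot:.01 grey_pot:.01 red_pot:.01
python3 - <<'E'
import cv2,numpy as np
s=cv2.imread('pics/s_b.png')
cv2.imwrite('pics/c2.png',cv2.resize(s[130:230,270:430],None,fx=4,fy=4,interpolation=3))
E
```

```text
tall_pot [(0.49, array([ 0.4668, -0.3461]))] [(0.91, array([ 0.4598, -0.318 ])), (0.23, array([ 0.3326, -0.3006]))]
grey_pot [(0.52, array([ 0.393 , -0.2722])), (0.51, array([0.4707, 0.0294]))] [(0.72, array([ 0.3838, -0.2378]))]
red_pot [(0.4, array([ 0.3838, -0.2716]))] [(0.66, array([ 0.3899, -0.4057]))]
14.0333 [ 0.4639 -0.3472  0.1946] 0.9990703677558922 0.0 [-0.6803  0.489   0.3447]
```

View pics/c2.png

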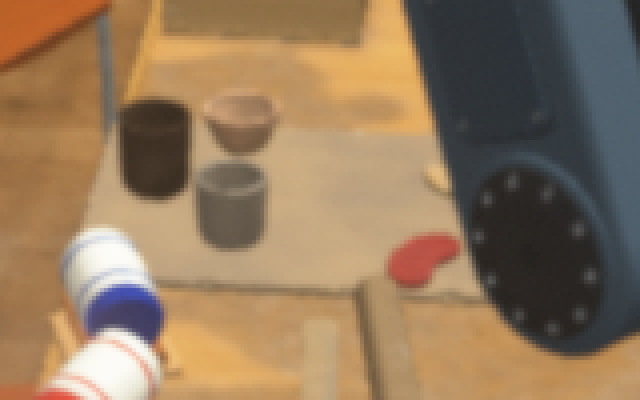

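The pot stands upright on the board at crop (155,150), with a gap to the grey pot at (232,205). Now the guard handle.

Emit:
move_arm --increments '[[[0.5,0,0],[0,0,0],0.3],[[0.9,0,0],[0,0,0],0.68],[[0.9,0,0],[0,0,0],0.68],[[0.9,0,0],[0,0,0],0.68],[[0.9,0,0],[0,0,0],0.68],[[0.9,0,0],[0,0,0],0.68],[[0.9,0,0],[0,0,0],0.68],[[0.9,0,0],[0,0,0],0.68],[[0.9,0,0],[0,0,0],0.68],[[0.9,0,0],[0,0,0],0.68],[[0.9,0,0],[0,0,0],0.68],[[0.9,0,0],[0,0,0],0.68],[[0.9,0,0],[0,0,0],0.68],[[0.9,0,0],[0,0,0],0.68],[[0.9,0,0],[0,0,0],0.68],[[0.9,0,0],[0,0,0],0.68],[[0.9,0,0],[0,0,0],0.68],[[0.9,-0.3,0],[0,0,0],0.68],[[0.9,-0.6,0],[0,0,0],0.68],[[0.9,-0.6,0],[0,0,0],0.68]]'

```text
time_s: 15.7
position: [0.4454, 0.1834, 0.1955]
tcp_rot: [[0.052, 0.999, -0.002], [0.999, -0.052, 0.0], [0.0, -0.002, -1.0]]
force: [-0.8, -0.1, -1.6]
opening: 0.323
grasp_force: 0.0
```

Emit:
move_arm --increments '[[[0.9,-0.6,0],[0,0,0],0.68],[[0.9,-0.6,0],[0,0,0],0.68],[[0.9,-0.6,0],[0,0,0],0.68],[[0.9,-0.6,0],[0,0,0],0.68],[[0.9,-0.6,0],[0,0,0],0.68],[[0.1,-0.5,0],[0,0,0],0.68],[[0,0,0],[0,0,0],0.68]]'

```text
time_s: 16.28
position: [0.3443, 0.3254, 0.1953]
tcp_rot: [[0.047, 0.999, -0.005], [0.999, -0.047, -0.002], [-0.002, -0.005, -1.0]]
force: [-0.0, -0.3, 0.5]
opening: 0.323
grasp_force: 0.0
```

```bash
python3 look.py c guard_handle:.112
python3 - <<'E'
import cv2,numpy as np
t=cv2.imread('pics/t_c.png');s=cv2.imread('pics/s_c.png')
w=np.zeros((600,800,3),np.uint8)
w[:400,:360]=cv2.resize(t[145:245,130:220],None,fx=4,fy=4,interpolation=3)
w[:600,370:800]=cv2.resize(s[190:340,260:367],(430,600),interpolation=3)
cv2.imwrite('pics/c3.png',w)
E
```

```text
guard_handle [(0.57, array([0.3492, 0.3186]))] [(0.91, array([0.3464, 0.3333]))]
16.4833 [0.3497 0.3242 0.196 ] 0.3208995725602292 0.0 [ 0.5306  0.2782 -0.105 ]
```

View pics/c3.png

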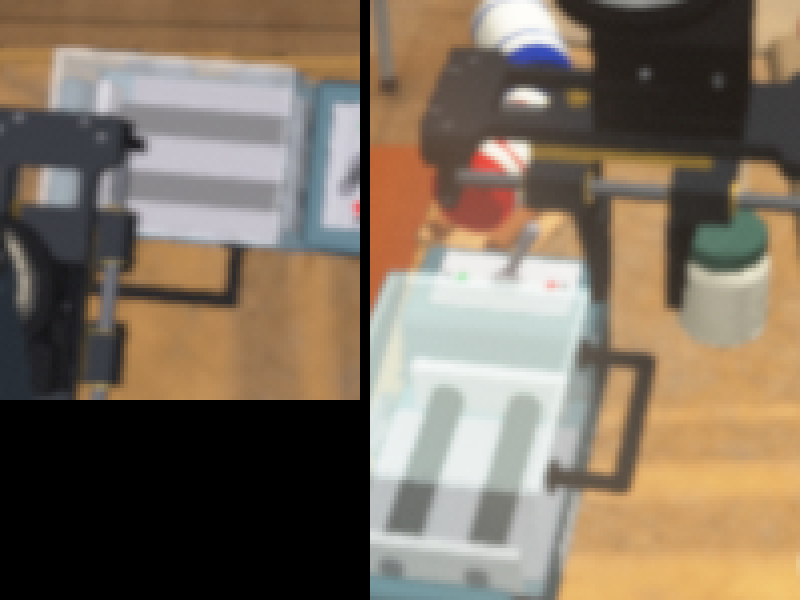

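Handle bar is at x≈0.348, centred between the fingers. Going down and pinching.

Emit:
move_arm --increments '[[[0,-0.03,0.38],[0,0,0],0.68],[[0,0,0.38],[0,0,0],0.68],[[0,0,0.38],[0,0,0],0.68],[[0,0,0.38],[0,0,0],0.68],[[0,0,0.38],[0,0,0],0.68],[[0,0,0.38],[0,0,0],0.68],[[0,0,0.38],[0,0,0],0.68],[[0,0,0.38],[0,0,0],0.68],[[0,0,0.38],[0,0,0],0.68],[[0,0,0],[0,0,0],0.9],[[0,0,0],[0,0,0],1],[[0,0,0],[0,0,0],1],[[0,0,0],[0,0,0],1]]'

```text
time_s: 17.57
position: [0.3473, 0.3246, 0.094]
tcp_rot: [[0.054, 0.999, -0.003], [0.999, -0.054, 0.0], [-0.0, -0.003, -1.0]]
force: [1.6, 1.7, -3.1]
opening: 0.106
grasp_force: 30.5
```

Run:
```python
import numpy as np
th=np.array([0,3]+list(range(8,99,6))+[100,103]);a=np.radians(157.93-th);p=.1597*np.c_[np.cos(a),-np.sin(a)]/.03
print(len(th)-1,th);print(np.round(np.diff(p,axis=0),2).tolist())
```

```text
19 [  0   3   8  14  20  26  32  38  44  50  56  62  68  74  80  86  92  98
 100 103]
[[0.11, -0.26], [0.21, -0.41], [0.3, -0.47], [0.35, -0.43], [0.39, -0.39], [0.43, -0.35], [0.47, -0.3], [0.5, -0.25], [0.52, -0.2], [0.54, -0.14], [0.55, -0.09], [0.56, -0.03], [0.56, 0.03], [0.55, 0.09], [0.54, 0.14], [0.52, 0.2], [0.5, 0.25], [0.16, 0.1], [0.23, 0.15]]
```

Emit:
move_arm --increments '[[[0,0.11,-0.26],[0,0,0],1],[[0,0.21,-0.41],[0,0,0],1],[[0,0.3,-0.47],[0,0,0],1],[[0,0.35,-0.43],[0,0,0],1],[[0,0.39,-0.39],[0,0,0],1],[[0,0.43,-0.35],[0,0,0],1],[[0,0,0],[0,0,0],1]]'

```text
time_s: 18.15
position: [0.4027, 0.3215, 0.1661]
tcp_rot: [[0.052, 0.999, 0.0], [0.999, -0.052, -0.001], [-0.001, 0.0, -1.0]]
force: [-6.0, -0.1, 6.0]
opening: 0.101
grasp_force: 30.0
```

Emit:
move_arm --increments '[[[0,0.47,-0.3],[0,0,0],1],[[0,0.5,-0.25],[0,0,0],1],[[0,0.52,-0.2],[0,0,0],1],[[0,0.54,-0.14],[0,0,0],1],[[0,0.55,-0.09],[0,0,0],1],[[0,0.56,-0.03],[0,0,0],1],[[0,0,0],[0,0,0],1]]'

```text
time_s: 18.73
position: [0.5, 0.3158, 0.195]
tcp_rot: [[0.052, 0.999, 0.005], [0.999, -0.052, -0.002], [-0.001, 0.006, -1.0]]
force: [0.2, -4.0, 6.9]
opening: 0.104
grasp_force: 30.0
```

Emit:
move_arm --increments '[[[0,0.56,0.03],[0,0,0],1],[[0,0.55,0.09],[0,0,0],1],[[0,0.54,0.14],[0,0,0],1],[[0,0.52,0.2],[0,0,0],1],[[0,0.5,0.25],[0,0,0],1],[[0,0.16,0.1],[0,0,0],1],[[0,0,0],[0,0,0],1]]'

```text
time_s: 19.32
position: [0.5819, 0.3113, 0.1687]
tcp_rot: [[0.052, 0.999, 0.001], [0.999, -0.052, -0.003], [-0.002, 0.001, -1.0]]
force: [1.0, -5.8, 1.8]
opening: 0.104
grasp_force: 30.0
```

Emit:
move_arm --increments '[[[0,0,0],[0,0,0],0.6],[[0,0,0],[0,0,0],0.6],[[0,0,0],[0,0,0],0.6],[[0,0,-0.4],[0,0,0],0.6],[[0,0,-0.6],[0,0,0],0.6],[[0,0,-0.6],[0,0,0],0.6],[[0,0,-0.6],[0,0,0],0.6],[[0,0,-0.4],[0,0,0],0.3],[[0,0,0],[0,0,0],0],[[0,0,0],[0,0,0],0],[[0,0,0],[0,0,0],0]]'

```text
time_s: 20.23
position: [0.5799, 0.3129, 0.2461]
tcp_rot: [[0.051, 0.999, -0.002], [0.999, -0.051, -0.0], [-0.0, -0.002, -1.0]]
force: [0.0, -0.1, 0.4]
opening: 0.619
grasp_force: 0.0
```

```bash
python3 look.py d guard_handle:.171 blue_jar:.05
python3 - <<'E'
import cv2,numpy as np
t=cv2.imread('pics/t_d.png');s=cv2.imread('pics/s_d.png')
w=np.zeros((600,800,3),np.uint8)
w[:260,:440]=cv2.resize(t[150:215,262:372],None,fx=4,fy=4,interpolation=3)
w[270:600,:440]=cv2.resize(t[135:245,120:266],(440,330),interpolation=3)
w[:600,450:800]=cv2.resize(s[190:370,220:325],(350,600),interpolation=3)
cv2.imwrite('pics/c4.png',w)
E
```

```text
guard_handle [(0.58, array([0.6024, 0.3053]))] [(0.58, array([0.5985, 0.3102]))]
blue_jar [(0.57, array([ 0.4679, -0.1146]))] []
20.5333 [0.5805 0.3128 0.2459] 0.8910641603025121 0.0 [-0.2262 -0.1692  0.3949]
```

View pics/c4.png

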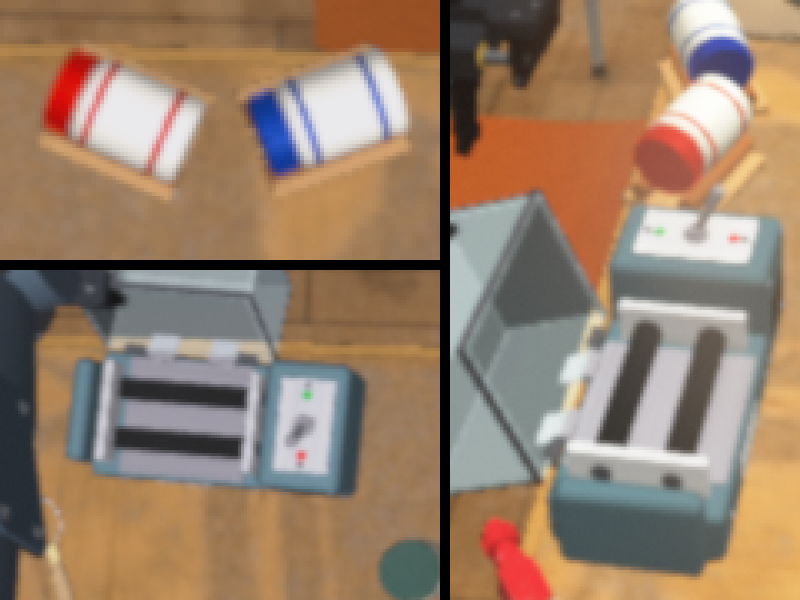

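Guard stands at its stop, with the handle at x≈0.60 as predicted. I'll refine the blue jar pose by segmenting it and matching a projected cylinder.

```bash
cat > jar.py <<'E'
from h import *
from scipy.optimize import minimize
np.set_printoptions(precision=4,suppress=True)
t=capture("top"); im=t['img'][155:205,318:375].astype(int)
r,g,b=im[...,0],im[...,1],im[...,2]
m=((b-r>-25)&(b>90)).astype(np.uint8)
n,l,st,_=cv2.connectedComponentsWithStats(m); k=1+np.argmax(st[1:,4]); m=(l==k).astype(np.uint8)
c=max(cv2.findContours(m,0,2)[0],key=cv2.contourArea); hull=cv2.convexHull(c); m=cv2.fillConvexPoly(m*0,hull,1)
print('area',m.sum(),'bbox',st[k])
M=cv2.resize(m.astype(np.float32),None,fx=4,fy=4,interpolation=1)
a=np.linspace(0,2*np.pi,40)
def model(p):
    ax=np.array([np.cos(p[2]),np.sin(p[2]),0]);sd=np.array([-ax[1],ax[0],0])
    P=[]
    for y,R in((-.048,.030),(.028,.030),(.028,.0275),(.048,.0275)):
        for q in a: P.append(proj(t,np.array([p[0],p[1],.05])+ax*y+R*(np.cos(q)*sd+np.sin(q)*np.array([0,0,1]))))
    P=((np.array(P)-[318,155]+.5)*4-.5)
    h=cv2.convexHull(P.astype(np.float32)); return cv2.fillConvexPoly(np.zeros(M.shape,np.float32),np.round(h*16).astype(np.int32),1,cv2.LINE_AA,4)
f=lambda p:np.abs(model(p)-M).sum()/16
best=min((minimize(f,[.468,-.114,np.radians(d)],method='Nelder-Mead',options=dict(initial_simplex=np.array([[.468,-.114,np.radians(d)],[.476,-.114,np.radians(d)],[.468,-.106,np.radians(d)],[.468,-.114,np.radians(d+6)]]))) for d in(106,110,114)),key=lambda r:r.fun)
print(best.x,np.degrees(best.x[2]),best.fun)
nn=lambda x,y:np.array([(x+.5)/640,(y+.5)/400])
print('roller mid',atz(t,nn(180.05,183.5),.066))
E
python3 jar.py
```

```text
area 834 bbox [  6   8  40  31 785]
[ 0.4694 -0.1101  1.95  ] 111.72409920426522 45.787109375
roller mid [0.4396 0.3185 0.066 ]
```

Emit:
move_arm --increments '[[[-0.5,-0.19,0],[0,0,0],0],[[-0.92,-0.19,0],[0,0,0],0],[[-0.92,-0.19,0],[0,0,0],0],[[-0.92,-0.19,0],[0,0,0],0],[[-0.92,-0.19,0],[0,0,0],0],[[-0.92,-0.19,0],[0,0,0],0],[[-0.92,-0.19,0],[0,0,0],0],[[-0.92,-0.19,0],[0,0,0],0],[[-0.92,-0.19,0],[0,0,0],0],[[-0.92,-0.19,0],[0,0,0],0],[[-0.92,-0.19,0.2],[0,0,0],0],[[-0.92,-0.19,0.2],[0,0,0],0],[[-0.92,-0.19,0.2],[0,0,0],0],[[-0.92,-0.19,0.2],[0,0,0],0],[[-0.92,-0.19,0.2],[0,0,0],0],[[-0.92,-0.19,0.4],[0,0,0],0],[[0,0,0.4],[0,0,-0.05],0],[[0,0,0.4],[0,0,-0.05],0],[[0,0,0.2],[0,0,-0.05],0],[[0,0,0],[0,0,-0.05],0]]'

```text
time_s: 22.25
position: [0.4666, -0.1108, 0.1734]
tcp_rot: [[-0.363, 0.932, -0.003], [0.932, 0.363, 0.001], [0.002, -0.002, -1.0]]
force: [-1.1, 0.2, 0.1]
opening: 0.998
grasp_force: 0.0
```

Emit:
move_arm --increments '[[[0,0,0],[0,0,0],0]]'

```text
time_s: 22.33
position: [0.4673, -0.1109, 0.1743]
tcp_rot: [[-0.36, 0.933, -0.001], [0.933, 0.36, 0.001], [0.001, -0.001, -1.0]]
force: [-0.2, -0.2, 0.1]
opening: 1.003
grasp_force: 0.0
```

Emit:
move_arm --increments '[[[0,0.05,0.58],[0,0,0],0],[[0,0,0.58],[0,0,0],0],[[0,0,0.58],[0,0,0],0],[[0,0,0.58],[0,0,0],0],[[0,0,0.58],[0,0,0],0],[[0,0,0.58],[0,0,0],0],[[0,0,0.58],[0,0,0],0],[[0,0,0.58],[0,0,0],0],[[0,0,0],[0,0,0],0],[[0,0,0],[0,0,0],0.2],[[0,0,0],[0,0,0],0.6],[[0,0,0],[0,0,0],0.6],[[0,0,0],[0,0,0],0.6]]'

```text
time_s: 23.42
position: [0.4697, -0.1106, 0.0367]
tcp_rot: [[-0.359, 0.933, 0.002], [0.933, 0.359, -0.001], [-0.002, 0.002, -1.0]]
force: [0.3, 0.6, 0.4]
opening: 0.784
grasp_force: 0.0
```

Emit:
move_arm --increments '[[[0,0,0],[0,0,0],0.6],[[0,0,0],[0,0,0],0.6],[[0,0,0],[0,0,0],0.6]]'

```text
time_s: 23.67
position: [0.4689, -0.1105, 0.0365]
tcp_rot: [[-0.36, 0.933, 0.0], [0.933, 0.36, -0.001], [-0.001, 0.0, -1.0]]
force: [-2.0, -0.6, 6.8]
opening: 0.682
grasp_force: 30.0
```

Jar gripped (opening 59 mm). I'll lift, turn the yaw back and travel.

Emit:
move_arm --increments '[[[0,0,-0.3],[0,0,0],0.6],[[0,0,-0.63],[0,0,0],0.6],[[0,0,-0.63],[0,0,0],0.6],[[0,0,-0.63],[0,0,0],0.6],[[0,0,-0.63],[0,0,0],0.6],[[0,0,-0.63],[0,0,0.05],0.6],[[0,0,-0.63],[0,0,0.05],0.6],[[0,0,-0.63],[0,0,0.05],0.6],[[0,0,-0.63],[0,0,0.05],0.6],[[0,0,-0.63],[0,0,0],0.6],[[0.3,-0.1,0],[0,0,0],0.6],[[0.8,-0.1,0],[0,0,0],0.6],[[0.8,-0.1,0],[0,0,0],0.6],[[0.8,-0.1,0],[0,0,0],0.6],[[0.8,-0.1,0],[0,0,0],0.6],[[0.8,-0.1,0],[0,0,0],0.6],[[0.8,-0.1,0],[0,0,0],0.6],[[0.8,-0.1,0],[0,0,0],0.6],[[0.8,-0.1,0],[0,0,0],0.6],[[0.8,-0.1,0],[0,0,0],0.6]]'

```text
time_s: 25.33
position: [0.4486, 0.1178, 0.2136]
tcp_rot: [[0.051, 0.999, -0.003], [0.999, -0.051, 0.0], [0.0, -0.003, -1.0]]
force: [0.9, -0.2, -2.6]
opening: 0.684
grasp_force: 30.0
```

Emit:
move_arm --increments '[[[0.8,-0.1,0],[0,0,0],0.6],[[0.8,-0.1,0],[0,0,0],0.6],[[0.8,-0.1,0],[0,0,0],0.6],[[0.8,-0.1,0],[0,0,0],0.6],[[0.8,-0.1,0],[0,0,0],0.6],[[0.8,-0.1,0],[0,0,0],0.6],[[0.8,-0.1,0],[0,0,0],0.6],[[0.6,-0.05,0],[0,0,0],0.6],[[0.4,0,0],[0,0,0],0.6],[[0,0,0],[-0.042,0,0],0.6],[[0,0,0],[-0.042,0,0],0.6],[[0,0,0],[-0.042,0,0],0.6],[[0,0,0],[0,0,0],0.6],[[0,0,0],[0,0,0],0.6]]'

```text
time_s: 26.5
position: [0.4361, 0.3145, 0.2137]
tcp_rot: [[0.05, 0.965, 0.256], [0.999, -0.048, -0.015], [-0.002, 0.256, -0.967]]
force: [0.2, 0.3, -2.4]
opening: 0.677
grasp_force: 30.0
```

Emit:
move_arm --increments '[[[0.19,0.2,0.05],[0,0,0],0.6],[[0,-0.13,0.48],[0,0,0],0.6],[[0,-0.13,0.48],[0,0,0],0.6],[[0,-0.13,0.48],[0,0,0],0.6],[[0,-0.13,0.48],[0,0,0],0.6],[[0,-0.13,0.48],[0,0,0],0.6],[[0,-0.13,0.48],[0,0,0],0.6],[[0,-0.13,0.48],[0,0,0],0.6],[[0,0,0],[0,0,0],0.6],[[0,0,0],[0,0,0],0.6]]'

```text
time_s: 27.33
position: [0.4464, 0.3203, 0.1097]
tcp_rot: [[0.053, 0.964, 0.26], [0.999, -0.051, -0.014], [-0.0, 0.26, -0.966]]
force: [-0.4, -0.3, -2.1]
opening: 0.683
grasp_force: 30.0
```

```bash
python3 look.py e blue_jar:.12 roller_seat:.093
python3 - <<'E'
import cv2,numpy as np
t=cv2.imread('pics/t_e.png');s=cv2.imread('pics/s_e.png')
w=np.zeros((600,800,3),np.uint8)
w[:330,:440]=cv2.resize(t[135:245,120:266],(440,330),interpolation=3)
w[:600,450:800]=cv2.resize(s[190:370,240:345],(350,600),interpolation=3)
cv2.imwrite('pics/c5.png',w)
E
```

```text
blue_jar [(0.77, array([0.4394, 0.3212]))] [(0.95, array([0.4451, 0.3157]))]
roller_seat [] [(0.74, array([0.4445, 0.3273]))]
27.6333 [0.4455 0.3206 0.1114] 0.6837345546344024 29.978243708610535 [-0.3029 -0.3271 -3.3706]
```

View pics/c5.png

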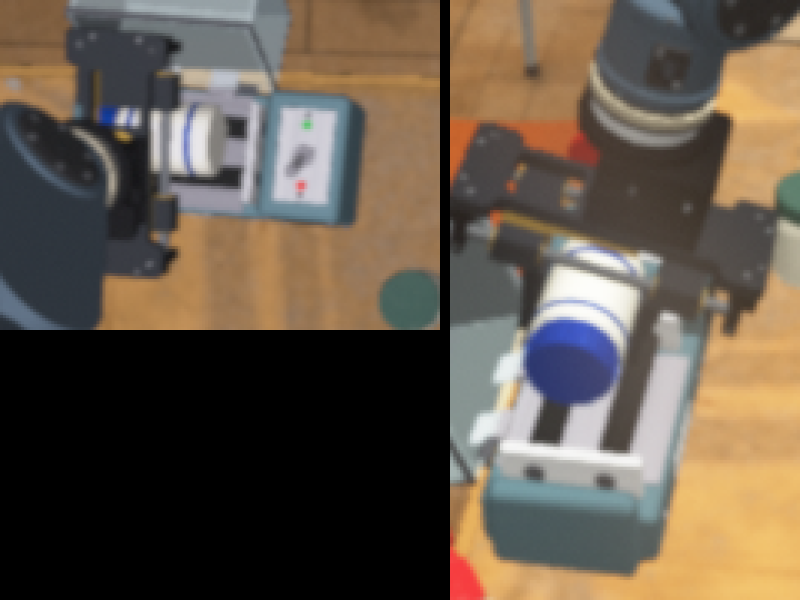

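The jar is over the rollers, its right end at top crop (225,138) clear of the plate at (255,150). I'll lower it the last 31 mm, shifting 3 mm toward the operator.

Emit:
move_arm --increments '[[[0,-0.1,-0.03],[0,0,0],0.6],[[0,-0.07,0.25],[0,0,0],0.6],[[0,-0.07,0.25],[0,0,0],0.6],[[0,-0.07,0.25],[0,0,0],0.6],[[0,-0.03,0.12],[0,0,0],0.6],[[0,-0.02,0.08],[0,0,0],0.6],[[0,0,0],[0,0,0],0.6],[[0,0,0],[0,0,0],0.6]]'

```text
time_s: 28.3
position: [0.4423, 0.3206, 0.081]
tcp_rot: [[0.052, 0.964, 0.261], [0.999, -0.05, -0.013], [0.001, 0.262, -0.965]]
force: [1.1, -0.3, -1.1]
opening: 0.685
grasp_force: 30.0
```

Emit:
move_arm --increments '[[[0,-0.01,0.05],[0,0,0],0.6],[[0,0,0],[0,0,0],0.6],[[0,0,0],[0,0,0],0.2],[[0,0,0],[0,0,0],0.1],[[0,0,0],[0,0,0],0],[[0,0,0],[0,0,0],0],[[0,0,0],[0,0,0],0],[[0,0,-0.2],[0,0,0],0],[[0,0,-0.4],[0,0,0],0],[[0,0,-0.6],[0,0,0],0],[[0,0,-0.8],[0,0,0],0],[[0,0,-0.8],[0,0,0],0],[[0,0,-0.8],[0,0,0],0],[[0,0,-0.8],[0,0,0],0],[[0,0,-0.4],[0,0,0],0],[[0,0,0],[0.042,0,0],0.3],[[0,0,0],[0.042,0,0],0.65],[[0,0,0],[0.042,0,0],0.65],[[0,0,0],[0,0,0],0.65]]'

```text
time_s: 29.88
position: [0.4077, 0.323, 0.2202]
tcp_rot: [[0.053, 0.999, 0.004], [0.999, -0.053, 0.003], [0.003, 0.004, -1.0]]
force: [0.3, 0.4, 0.4]
opening: 0.787
grasp_force: 0.0
```

```bash
python3 look.py f blue_jar:.093 guard_handle:.171
python3 - <<'E'
import cv2,numpy as np
t=cv2.imread('pics/t_f.png');s=cv2.imread('pics/s_f.png')
w=np.zeros((600,800,3),np.uint8)
w[:330,:440]=cv2.resize(t[135:245,120:266],(440,330),interpolation=3)
w[:600,450:800]=cv2.resize(s[190:370,220:325],(350,600),interpolation=3)
cv2.imwrite('pics/c6.png',w)
E
```

```text
blue_jar [(0.88, array([0.4403, 0.3232]))] [(0.78, array([0.4361, 0.3122]))]
guard_handle [(0.91, array([0.5994, 0.3141])), (0.28, array([ 0.3877, -0.3726]))] [(0.96, array([0.6005, 0.3098]))]
30.1833 [0.4026 0.3222 0.2183] 0.5089510733309873 0.0 [-0.5963 -0.4063 -1.0784]
```

View pics/c6.png

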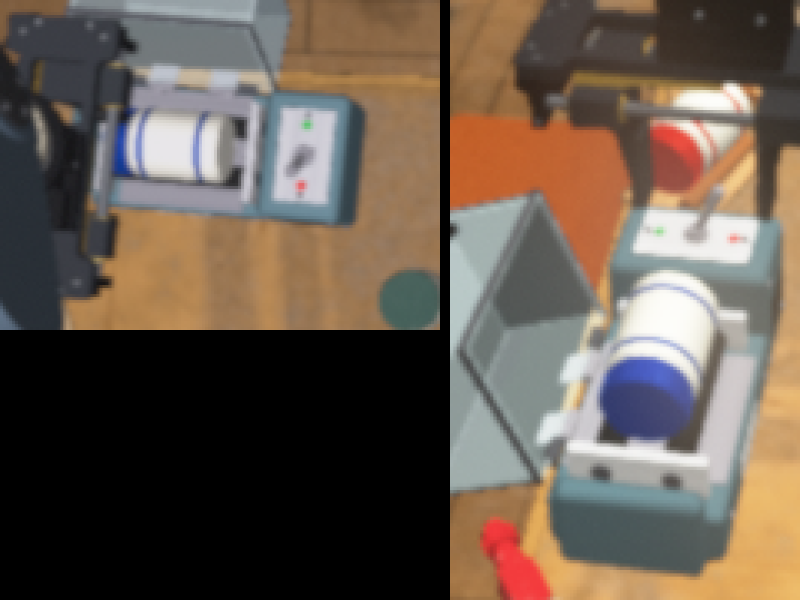

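Jar lies on both rollers between the plates (top crop (175,145)), and the guard is still open. Next I'll grab the handle at about (0.602, 0.312, 0.171).

Emit:
move_arm --increments '[[[0,0.74,0],[0,0,0],0.65],[[0,0.74,0],[0,0,0],0.65],[[0,0.74,0],[0,0,0],0.65],[[0,0.74,0],[0,0,0],0.65],[[0,0.74,0],[0,0,0],0.65],[[0,0.74,0],[0,0,0],0.65],[[0,0.74,0],[0,0,0],0.65],[[0,0.74,0],[0,0,0],0.65],[[0,0.74,0],[0,0,0],0.65],[[0,0,0],[0,0,0],0.65],[[0,0,0],[0,0,0],0.65]]'

```text
time_s: 31.1
position: [0.6035, 0.312, 0.2178]
tcp_rot: [[0.052, 0.999, -0.001], [0.999, -0.052, -0.0], [-0.0, -0.001, -1.0]]
force: [-1.0, -0.5, -0.9]
opening: 0.349
grasp_force: 0.0
```

Emit:
move_arm --increments '[[[0,-0.03,0.35],[0,0,0],0.65],[[0,0,0.35],[0,0,0],0.65],[[0,0,0.35],[0,0,0],0.65],[[0,0,0.35],[0,0,0],0.65],[[0,0,0.35],[0,0,0],0.65],[[0,0,0.35],[0,0,0],0.65],[[0,0,0],[0,0,0],0.9],[[0,0,0],[0,0,0],1],[[0,0,0],[0,0,0],1],[[0,0,0],[0,0,0],1]]'

```text
time_s: 31.93
position: [0.6032, 0.3123, 0.1562]
tcp_rot: [[0.052, 0.999, 0.001], [0.999, -0.052, 0.001], [0.001, 0.001, -1.0]]
force: [-5.8, 1.5, -0.7]
opening: 0.131
grasp_force: 4.2
```

Run:
```python
import numpy as np
th=np.array([110,107]+list(range(102,5,-6))+[3,0]);a=np.radians(157.93-th);p=.1597*np.c_[np.cos(a),-np.sin(a)]/.03
print(len(th)-1,th);print(np.round(np.diff(p,axis=0),2).tolist())
```

```text
20 [110 107 102  96  90  84  78  72  66  60  54  48  42  36  30  24  18  12
   6   3   0]
[[-0.21, -0.18], [-0.37, -0.28], [-0.48, -0.29], [-0.5, -0.24], [-0.53, -0.18], [-0.54, -0.13], [-0.55, -0.07], [-0.56, -0.01], [-0.56, 0.05], [-0.55, 0.11], [-0.53, 0.16], [-0.51, 0.22], [-0.49, 0.27], [-0.46, 0.32], [-0.42, 0.37], [-0.38, 0.41], [-0.34, 0.44], [-0.29, 0.48], [-0.12, 0.25], [-0.11, 0.26]]
```

Emit:
move_arm --increments '[[[0,0,0],[0,0,0],1],[[0,0,0],[0,0,0],1]]'

```text
time_s: 32.1
position: [0.6022, 0.3123, 0.1561]
tcp_rot: [[0.052, 0.999, -0.001], [0.999, -0.052, 0.0], [0.0, -0.001, -1.0]]
force: [-2.6, 0.1, 1.3]
opening: 0.098
grasp_force: 30.0
```

Emit:
move_arm --increments '[[[0,-0.21,-0.18],[0,0,0],1],[[0,-0.37,-0.28],[0,0,0],1],[[0,-0.48,-0.29],[0,0,0],1],[[0,-0.5,-0.24],[0,0,0],1],[[0,-0.53,-0.18],[0,0,0],1],[[0,0,0],[0,0,0],1]]'

```text
time_s: 32.6
position: [0.5385, 0.316, 0.1932]
tcp_rot: [[0.05, 0.999, 0.003], [0.999, -0.05, 0.001], [0.001, 0.003, -1.0]]
force: [0.8, 0.8, 0.1]
opening: 0.102
grasp_force: 30.0
```

Emit:
move_arm --increments '[[[0,-0.54,-0.13],[0,0,0],1],[[0,-0.55,-0.07],[0,0,0],1],[[0,-0.56,-0.01],[0,0,0],1],[[0,-0.56,0.05],[0,0,0],1],[[0,-0.55,0.11],[0,0,0],1],[[0,-0.53,0.16],[0,0,0],1],[[0,-0.51,0.22],[0,0,0],1],[[0,0,0],[0,0,0],1]]'

```text
time_s: 33.27
position: [0.4241, 0.3227, 0.181]
tcp_rot: [[0.051, 0.999, -0.001], [0.999, -0.051, 0.003], [0.003, -0.001, -1.0]]
force: [-2.1, 5.0, 4.1]
opening: 0.105
grasp_force: 30.0
```

Emit:
move_arm --increments '[[[0,-0.49,0.27],[0,0,0],1],[[0,-0.46,0.32],[0,0,0],1],[[0,-0.42,0.37],[0,0,0],1],[[0,-0.38,0.41],[0,0,0],1],[[0,-0.34,0.44],[0,0,0],1],[[0,0,0],[0,0,0],1]]'

```text
time_s: 33.77
position: [0.3633, 0.3261, 0.1256]
tcp_rot: [[0.052, 0.999, 0.001], [0.999, -0.052, 0.003], [0.003, 0.001, -1.0]]
force: [-1.7, 4.8, -0.6]
opening: 0.101
grasp_force: 30.0
```

Emit:
move_arm --increments '[[[0,-0.29,0.48],[0,0,0],1],[[0,-0.12,0.25],[0,0,0],1],[[0,-0.11,0.26],[0,0,0],1],[[0,0,0],[0,0,0],1]]'

```text
time_s: 34.1
position: [0.3479, 0.3268, 0.0963]
tcp_rot: [[0.053, 0.999, -0.0], [0.999, -0.053, 0.003], [0.003, -0.0, -1.0]]
force: [-4.1, 6.9, 1.3]
opening: 0.1
grasp_force: 30.0
```

Emit:
move_arm --increments '[[[0,0,0.08],[0,0,0],1],[[0,0,0.05],[0,0,0],1],[[0,0,0],[0,0,0],1]]'

```text
time_s: 34.35
position: [0.3476, 0.3269, 0.0949]
tcp_rot: [[0.053, 0.999, -0.0], [0.999, -0.053, 0.003], [0.003, -0.001, -1.0]]
force: [-7.3, 5.1, 16.7]
opening: 0.106
grasp_force: 30.0
```

Emit:
move_arm --increments '[[[0,0,-0.13],[0,0,0],0.8],[[0,0,0],[0,0,0],0.68],[[0,0,0],[0,0,0],0.68],[[0,0,0],[0,0,0],0.68],[[0,0,-0.4],[0,0,0],0.68],[[0,0,-0.6],[0,0,0],0.68],[[0,0,-0.8],[0,0,0],0.68],[[0,0,-0.8],[0,0,0],0.68],[[0,0,-0.8],[0,0,0],0.68],[[0,0,0],[0,0,0],1],[[-0.65,0.2,0],[0,0,0],1],[[-0.65,0.2,0],[0,0,0],1],[[-0.65,0.2,0],[0,0,0],1],[[-0.65,0.2,0],[0,0,0],1],[[-0.65,0.2,0],[0,0,0],1],[[-0.65,0.2,0],[0,0,0],1],[[0,0,0],[0,0,0],1],[[0,0,0],[0,0,0],1]]'

```text
time_s: 35.85
position: [0.3779, 0.2057, 0.1979]
tcp_rot: [[0.054, 0.999, -0.002], [0.999, -0.054, -0.0], [-0.0, -0.002, -1.0]]
force: [0.6, 0.1, 0.4]
opening: 0.005
grasp_force: 0.0
```

```bash
python3 look.py g guard_handle:.112 toggle_tip:.14 blue_jar:.093
```

```text
guard_handle [] [(0.88, array([0.3452, 0.3221]))]
toggle_tip [] [(0.6, array([0.4065, 0.2002]))]
blue_jar [] [(0.34, array([0.451 , 0.0213]))]
36.25 [0.3778 0.2071 0.1986] 0.006541191082954625 0.0 [-0.0801 -0.6433  0.4767]
```

Emit:
move_arm --increments '[[[0,0,0.4],[0,0,0],1],[[0,0,0.5],[0,0,0],1],[[0,0,0.5],[0,0,0],1],[[0,0,0.5],[0,0,0],1],[[0,0,0.4],[0,0,0],1],[[0,0,0.15],[0,0,0],1],[[0,0.2,0],[0,0,0],1],[[0,0.2,0],[0,0,0],1],[[0,0.2,0],[0,0,0],1],[[0,0.2,0],[0,0,0],1],[[0,0.2,0],[0,0,0],1],[[0,0,0],[0,0,0],1]]'

```text
time_s: 37.25
position: [0.4073, 0.2048, 0.1255]
tcp_rot: [[0.052, 0.999, -0.003], [0.999, -0.052, -0.0], [-0.001, -0.003, -1.0]]
force: [-4.4, -0.1, 2.8]
opening: 0.004
grasp_force: 2.2
```

Emit:
move_arm --increments '[[[0,0.2,0],[0,0,0],1],[[0,0.2,0],[0,0,0],1],[[0,0.2,0],[0,0,0],1],[[0,0.15,0],[0,0,0],1],[[0,0,0],[0,0,0],1],[[0,0,0],[0,0,0],1]]'

```text
time_s: 37.75
position: [0.4308, 0.2039, 0.1252]
tcp_rot: [[0.052, 0.999, 0.0], [0.999, -0.052, 0.0], [0.0, 0.0, -1.0]]
force: [-1.5, 1.2, 1.4]
opening: 0.004
grasp_force: 1.2
```

```bash
python3 look.py h toggle_tip:.14 guard_handle:.112
```

```text
toggle_tip [] [(0.54, array([0.4097, 0.4354])), (0.51, array([0.447 , 0.2069]))]
guard_handle [(0.41, array([ 0.3862, -0.3947]))] [(0.79, array([0.3471, 0.3267])), (0.37, array([0.4563, 0.1173]))]
38.05 [0.4307 0.2039 0.1253] 0.0031520948176749614 0.8278656005859375 [-1.0795  1.1958  2.3429]
```

Emit:
move_arm --increments '[[[0,0.12,0],[0,0,0],1],[[0,0,0],[0,0,0],1],[[0,-0.4,0],[0,0,0],1],[[0,-0.6,0],[0,0,0],1],[[0,-0.6,0],[0,0,0],1],[[0,0,-0.6],[0,0,0],1],[[0,0,-0.8],[0,0,0],1],[[0,0,-0.8],[0,0,0],1],[[0,0,-0.8],[0,0,0],1],[[-0.9,0,0],[0,0,0],1],[[-0.9,0,0],[0,0,0],1],[[-0.9,0,0],[0,0,0],1],[[-0.9,0,0],[0,0,0],1],[[-0.9,0,0],[0,0,0],1],[[-0.9,0,0],[0,0,0],1],[[-0.9,0,0],[0,0,0],1],[[0,0,0],[0,0,0],1]]'

```text
time_s: 39.47
position: [0.378, 0.0133, 0.2155]
tcp_rot: [[0.056, 0.998, 0.003], [0.998, -0.056, -0.003], [-0.003, 0.003, -1.0]]
force: [-0.3, -0.0, 0.2]
opening: 0.003
grasp_force: 0.0
```

```bash
python3 look.py i toggle_tip:.14 guard_handle:.112 blue_jar:.093 tall_pot:.01 grey_pot:.01 red_pot:.01 red_jar:.05
```

```text
toggle_tip [(0.39, array([0.4557, 0.2055]))] [(0.6, array([0.4449, 0.2004])), (0.6, array([0.4276, 0.2102]))]
guard_handle [(0.64, array([0.3509, 0.3208]))] [(0.86, array([0.3423, 0.3257])), (0.23, array([ 0.3737, -0.096 ]))]
blue_jar [] []
tall_pot [(0.57, array([ 0.4583, -0.3511]))] [(0.97, array([ 0.4622, -0.3386]))]
grey_pot [(0.62, array([ 0.3955, -0.2646]))] [(0.77, array([ 0.3861, -0.2718])), (0.64, array([ 0.4547, -0.3306]))]
red_pot [(0.85, array([ 0.3899, -0.4221]))] [(0.44, array([ 0.3926, -0.2589])), (0.4, array([ 0.3962, -0.4051]))]
red_jar [(0.62, array([0.4651, 0.0279])), (0.25, array([ 0.4658, -0.108 ]))] [(0.7, array([0.4655, 0.0238]))]
40.2667 [0.3764 0.0175 0.2152] 0.012143682105923257 0.0 [-0.123   0.7165 -0.3595]
```

```bash
python3 - <<'E'
import cv2,numpy as np
for f in('s_f','s_g','s_i'):
    i=cv2.imread(f'pics/{f}.png')[285:330,260:320].astype(int); m=(i[...,0]-i[...,2]>50); ys,xs=np.nonzero(m); print(f,m.sum(),xs.mean()+260,ys.mean()+285)
E
python3 -c "from rig import *; print(hand_in())"
```

```text
s_f 342 276.79824561403507 306.46783625730995
s_g 212 278.74056603773585 303.25
s_i 207 278.9855072463768 303.0289855072464
the job is handed in; nothing more can be done
None
```

The job is handed in, with no verdict returned. By camera, the pot is upright on the ware board clear of the others, the guard is shut over the blue-capped jar and the toggle is on; after closing I could confirm the jar only by its blue cap showing through the guard.

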